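Reset the tripped breakers behind the bench supply box by feel

TASK

Some of the four breakers on the back of the grey bench supply box have tripped: their toggles stand halfway and cannot be seen from here, so reach over behind the box and feel for them. Push each tripped toggle fully over to off (to the right) so that it resets, then fully over to on (to the left); do not move the toggles that are on, because they feed running equipment. When all four are on, press the start button on top of the box fully down and let it go, without disturbing the bottle, the pot or the jars.

Things in the scene. Friction and masses are not known exactly. Their poses are not given: they have to be found in the camera images.
- supply_box: Fixed grey metal box, 130 mm deep (x), 390 mm wide (y), flat top at z = 98 mm. Origin: centre of its underside; x to its rear, away from the robot; y left, z up. Rear face at x = +65 mm. A 2 mm visor continues the top to x = +101 mm, with end cheeks of that depth at y = +-194 mm; a 2 mm rubber mat lies under it. On the rear face, under the visor, are 4 breakers at y = +126, +42, -42, -126 mm.
- breaker_1 (a point): End of the leftmost toggle (y = +126 mm, x = 115, z = 48 mm in the box frame) as it would stand straight out; fixed to the box, it does not follow the toggle. Toggle: upright black paddle 8 mm thick, z = 31 to 65 mm, from the rear face to x = 115 mm, swinging sideways about an upright pivot in the rear face. Its outer 14 mm stand clear of the visor, for a finger from above.
- breaker_2 (a point): The same for the second toggle (y = +42 mm). Toggle positions: ON = 0.36 rad to +y (end 18 mm left of this point), OFF = 0.36 rad to -y (18 mm right), TRIPPED = straight out (-1 to +2 mm). The joint of a toggle reads +0.36 on, 0 straight out, -0.36 off. Two of the four, anywhere in the row, are tripped at the start, the others on.
- breaker_3 (a point): The same for the third toggle (y = -42 mm). Behaviour: near the middle a toggle stays put and moves at 1 to 2 N; beyond about 5 mm it snaps to the nearer end and takes about 4 N to leave it. A tripped toggle's latch blocks it 4 mm left of the middle until it has been pushed right over to OFF; then it goes to ON.
- breaker_4 (a point): The same for the rightmost toggle (y = -126 mm). A touch from above, on a paddle's top edge (z = 65 mm), does not move it; a finger that comes down at a place without paddle meets nothing down to the mat.
- start_button (a joint): Travel of the start button, 0 = up to 0.006 m = fully down; it springs back, and takes about 5 N to press fully.
- start_button_top (a point): Centre of the top face of the start button: a black cap 28 mm across in a dark steel collar 44 mm across and 12 mm high, on the left part of the box's top, its top face 18 mm above the box's top.
- spray_bottle: Loose spray bottle, 54 x 119 x 262 mm, standing beside the right end of the box; origin at the centre of its underside. Bystander.
- tool_pot: Loose clear beaker of tools, about 93 x 119 mm and 157 mm high, beside the left end of the box; origin on its underside. Bystander.
- jar_11: Loose white jar with lid, 68 mm across, 84 mm high, behind the box; origin at the centre of its underside. Bystander.
- jar_13: Loose white open jar, 68 mm across, 78 mm high, behind the box; origin at the centre of its underside. Bystander.

How it is judged (in metres and radians):
On the way, in this order (a step that is already met when the one before it is completed fails the run):
1. all four toggles are fully on (value of joint each of toggle_a, toggle_b, toggle_c, toggle_d above 0.28 rad), for 0.1 s.
2. the start button is pressed fully down (value of joint start_button above 0.0045 m), for 0.05 s.
At the end, for the whole second after the job is handed in: all four toggles stand over on their ON side (within 0.08 rad of the end), and the start button, which has been pressed at least 4.5 mm, is up again (within 1.5 mm) (all of step 1 and value of joint start_button below 0.0015 m); the robot touches nothing.
It fails at once if a toggle that was on is moved away from on (its joint below 0.15 rad) (value of joint any of toggle_c, toggle_d below 0.15 rad).
It fails at once if the start button is pressed (over 3 mm) before all four toggles are on (value of joint start_button above 0.003 m and value of joint any of toggle_a, toggle_b below 0.28 rad).
It fails at once if a bystander is pushed more than 30 mm or tipped (distance of any of spray_bottle, tool_pot, jar_11, jar_13 from where it was at the start of the episode above 0.03 m or angle between any of spray_bottle, tool_pot, jar_11, jar_13's own z axis and vertical above 0.3 rad).
It also fails if it takes over 59 s, if anything falls off the work surface, if the arm or the gripper's body presses on something with over 40 N, if the wrist force passes 120 N, or if a joint passes its speed limit or range.

ROBOT

A 7-joint arm with a two-finger parallel gripper is mounted at the origin on a cart in front of the work surface, level with it; the furniture and walls round the work are solid. World frame = base frame: x ahead of the robot, y to its left, z up, the work surface at z = 0. Lengths are in mm, angles in rad, forces in N, time in s.
With the tool pointing down it reaches from about 400 to 750 mm from the base axis. Payload 19.5 kg.
Tool frame: the origin (TCP) lies midway between the tips of the shut fingers; the grasp point (between the pads) lies 19 mm behind it; z points along the fingers, y is the line along which they close (so a half turn about z gives the same grasp; the last joint's range is limited). The gripper opens to 85 mm and grips with 20 to 120 N. Pads are 22 mm wide; open, the fingers measure 114 mm over their backs; the gripper's body (76 mm by 85 mm) begins 54 mm behind the grasp point. The pads swing forward as they close: fully open they stand 13 mm farther back than shut.
Start: joints at [1.272, 0.707, -0.028, 1.485, 0.022, 0.951, -0.075], TCP at [146.036, -556.119, 231.268] pointing down, gripper open.
Joint ranges: [-2.71, 2.71], [-0.32, 2.16], [-1.57, 1.52], [0, 2.45], [-1.46, 4.6], [0, 2.02], [-2.83, 2.83]. Speed limits (rad/s): [1.89, 1.89, 2.57, 2.57, 3.01, 3.01, 3.01].

INTERFACE

Orientations are given as a unit quaternion [w, x, y, z].
In Python, from rig import sensors, viewer, bot gives the robot as it stands.
- The arm moves only by the tool jog_arm, never from a script. Its argument "targets" is a list of rows, each a list of 7 numbers: the shift along the tool's x, y, z in m, then the turn, a rotation vector about the tool's x, y, z in degrees, then the opening, from -1 (shut) to 1 (fully open). A call has 1 to 10 rows; each row is the pose to reach, as a shift and turn from the pose commanded when the call began, along the tool's axes at that moment; what a row does not reach only later rows make up. A row lasts 1/10 s, in which the tool goes at most 50 mm and 8.59 degrees, less where a joint would pass 70% of its speed; a pose out of reach is approached as far as the arm can. A call with a gripper value outside its range is refused whole. The fingers move at their own pace and stop on an object; "newtons" is the grip in N (left out, the last holds). Time passes only in rows, so rows that repeat a pose let the fingers close. It gives the time, the measured TCP pose, the force, the opening and the grip force at its end, in the units of the state.
- sensors.observe(): the state, without advancing time (a new reading comes with each control period).
- viewer.capture(name): name is "side" or "top"; returns a dict with "frame" (384x512x3 uint8, blue, green, red), "K" (3x3 intrinsics, pixels), "k1" (the pictures are not rectified: a ray, as slopes to the right and down, at radius r is drawn at 1 + k1 r^2 times it, then the intrinsics apply), "world_to_cam" (4x4, takes a point from world to camera coordinates). Camera axes: x right, y down, z forward; pixel columns grow to the right and rows downward; lengths in mm; the calibration is good to about 2 mm. A picture is of the moment at which its call begins. There is no depth.
- bot.sign_off(): hands the job in; it is judged then, once.
The state is a dict: "time_s": time; "joint_positions": joint angles; "dq": joint speeds; "joint_torque": joint torques, N m; "tool_pos": TCP position; "eef_rot": TCP orientation; "wrist_force": force on the tool from outside, world axes, zero at the start; "ft_torque": the same for the moment, N m; "opening": finger opening in mm; "finger_force": force on a finger pad.
Only numpy, scipy, OpenCV 4.12 (cv2) and the standard library are available. Lean on these libraries where they do the work, as an engineer would, in place of code of your own. Each camera call takes 0.05 s, during which the arm holds its last target. There are 200 camera calls.

## Working session

There is one attempt and no reset: what is moved stays moved. The work goes in short steps, Python scripts to look and compute and a tool call to move; the robot and the scene stay as the last step left them, time stands still between calls to the robot, and variables do not carry over. Pictures are saved under pics/ and viewed, at most 10 in all, crops included, and the job is handed in when it is done.

Besides the shell and the picture viewer there is one more tool, called as a command line: name --pt "numbers of a row" for each row, then --argument value for the rest. jog_arm: Moves the arm, as the interface text tells. Its arguments: {"type":"object","properties":{"targets":{"type":"array","items":{"type":"array","items":{"type":"number"}}},"newtons":{"type":"number"}},"required":["targets"]}

```bash
ls; mkdir -p pics; python3 - <<'E'
from rig import sensors, viewer
import cv2,json
for n in("side","top"):
    c=viewer.capture(n); cv2.imwrite(f"pics/{n}0.png",c["frame"]); print(n,c["K"],c["k1"],c["world_to_cam"])
s=sensors.observe(); print({k:s[k] for k in("time_s","tool_pos","eef_rot","opening","wrist_force")})
E
```

```text
pics
side [[358.32121578   0.         249.91277356]
 [  0.         358.32121578 190.05840564]
 [  0.           0.           1.        ]] -0.08976437741209738 [[-9.40485882e-01 -3.39170797e-01  2.12008410e-02  4.85841298e+02]
 [-2.02473485e-01  5.09148933e-01 -8.36523671e-01  2.06676781e+02]
 [ 2.72930014e-01 -7.91031311e-01 -5.47520477e-01  1.04127316e+03]
 [ 0.00000000e+00  0.00000000e+00  0.00000000e+00  1.00000000e+00]]
top [[476.19004018   0.         262.81884321]
 [  0.         476.19004018 202.87959349]
 [  0.           0.           1.        ]] 0.054525895935586384 [[-1.21373783e-02 -9.99877969e-01  9.83523152e-03 -1.83471666e+01]
 [-9.96944903e-01  1.13416129e-02 -7.72801933e-02  5.29031928e+02]
 [ 7.71592153e-02 -1.07431629e-02 -9.96960902e-01  1.52740522e+03]
 [ 0.00000000e+00  0.00000000e+00  0.00000000e+00  1.00000000e+00]]
{'time_s': 0.1, 'tool_pos': array([ 145.98039235, -555.92847819,  230.88757049]), 'eef_rot': array([-4.68885665e-04,  9.91768869e-01,  1.28040170e-01, -7.92206600e-05]), 'opening': 85.4820397824497, 'wrist_force': array([-0.59349508,  0.69360984,  0.46245247])}
```

View pics/side0.png

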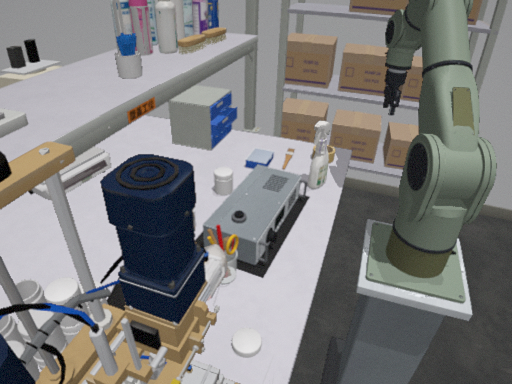

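View pics/top0.png

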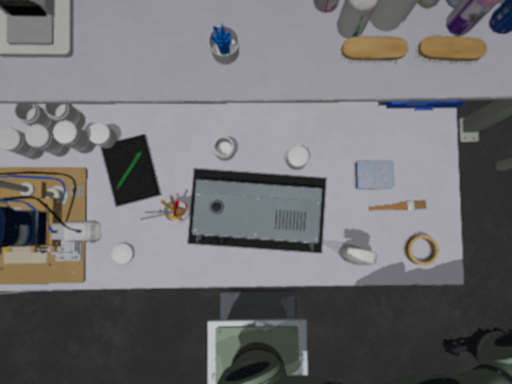

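```bash
cat > h.py <<'E'
import numpy as np, cv2
from rig import viewer
def ray(c,uv):
    K=np.array(c["K"]);k=c["k1"];d=(np.array(uv,float)-K[:2,2])/K[0,0]
    s=d.copy()
    for _ in range(30): s=d/(1+k*(s@s))
    T=np.array(c["world_to_cam"]);R=T[:3,:3]
    return -R.T@T[:3,3], R.T@np.array([*s,1])
def plane(c,uv,z):
    o,d=ray(c,uv); return (o+d*(z-o[2])/d[2])[:2]
def proj(c,p):
    T=np.array(c["world_to_cam"]);q=T[:3,:3]@np.array(p,float)+T[:3,3];s=q[:2]/q[2]
    return s*(1+c["k1"]*(s@s))*c["K"][0,0]+np.array(c["K"])[:2,2]
E
python3 - <<'E'
from h import *
c=viewer.capture("top");f=c["frame"]
cv2.imwrite("pics/crop1.png",cv2.resize(f[130:270,120:380],None,fx=3,fy=3,interpolation=cv2.INTER_CUBIC))
# box grey top
b,g,r=[f[...,i].astype(int) for i in range(3)]
roi=np.zeros(f.shape[:2],bool);roi[160:260,180:335]=1
v=f.max(2)
print(f[205,250],f[175,250],f[245,250],f[150,250])
m=((v>70)&(v<150)&(b-r>4)&roi).astype(np.uint8)
m=cv2.morphologyEx(m,cv2.MORPH_CLOSE,np.ones((9,9)))
cs,_=cv2.findContours(m,0,2);k=max(cs,key=cv2.contourArea)
rc=cv2.minAreaRect(k);bp=cv2.boxPoints(rc);print(rc)
for z in(98,): print([plane(c,p,z).round(1) for p in bp])
d=((v<60)&roi).astype(np.uint8)
cs,_=cv2.findContours(d|m,0,2);k=max(cs,key=cv2.contourArea)
rc=cv2.minAreaRect(k);bp=cv2.boxPoints(rc);print(rc)
for z in(98,2): print([plane(c,p,z).round(1) for p in bp])
E
```

```text
[130 124 116] [28 26 26] [27 28 28] [168 162 162]
((252.51895141601562, 204.72544860839844), (145.8948211669922, 87.86026000976562), 3.9451863765716553)
[array([401.2, 240.8]), array([671.7, 222.6]), array([ 635.6, -228.6]), array([ 365.1, -203.9])]
((252.51895141601562, 204.72544860839844), (145.8948211669922, 87.86026000976562), 3.9451863765716553)
[array([401.2, 240.8]), array([671.7, 222.6]), array([ 635.6, -228.6]), array([ 365.1, -203.9])]
[array([400.7, 257.1]), array([688.9, 237.7]), array([ 650.4, -243. ]), array([ 362.2, -216.7])]
```

View pics/crop1.png

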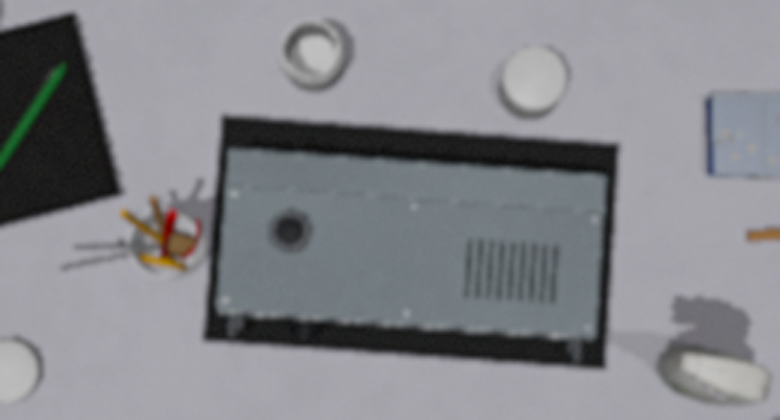

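```bash
python3 - <<'E'
from h import *
c=viewer.capture("top");f=c["frame"];v=f.max(2)
roi=np.zeros(v.shape,np.uint8);cv2.fillPoly(roi,[np.array([[195,172],[325,180],[321,249],[189,240]])],1)
m=((v>75)&(roi>0)).astype(np.uint8)
m=cv2.morphologyEx(cv2.morphologyEx(m,2,np.ones((3,3))),3,np.ones((9,9)))
cs,_=cv2.findContours(m,0,2);k=max(cs,key=cv2.contourArea)
rc=cv2.minAreaRect(k);print(rc)
P=np.array([plane(c,p,98) for p in k[:,0]])
r=cv2.minAreaRect(P.astype(np.float32));print("world rect",r)
bp=cv2.boxPoints(r);print(bp)
# button collar
o,_=ray(c,[0,0])
d=((v<85)&(m>0)).astype(np.uint8)
sub=np.zeros_like(d);sub[197:217,206:227]=(v[197:217,206:227]<80);M=cv2.moments(sub,True);u=[M['m10']/M['m00'],M['m01']/M['m00']]
print("button",u,M['m00'],plane(c,u,112))
# jars: px->z
for n,u,z in(("jar open",(120+314/3,130+52/3),78),("jar lid",(120+534/3,130+79/3),84),("pot",(120+172/3,130+240/3),157)): print(n,plane(c,u,z))
for a in (plane(c,(120+x/3,130+y/3),2) for x,y in((225,117),(617,145),(605,366),(205,338))): print("mat",a)
E
```

```text
((256.54473876953125, 212.2840576171875), (127.251708984375, 58.760345458984375), 3.5763344764709473)
world rect ((493.94171142578125, -4.75909423828125), (391.4408874511719, 181.16561889648438), 85.60250854492188)
[[ 388.61862 -192.9579 ]
 [ 569.2509  -206.84883]
 [ 599.2648   183.43971]
 [ 418.6325   197.33064]]
button [216.14457831325302, 206.27710843373495] 83.0 [512.92425424 118.98806542]
jar open [701.31499726  94.18757168]
jar lid [ 669.22545839 -136.15134625]
pot [500.02548441 229.2957468 ]
mat [644.85221026 197.59404165]
mat [ 609.18583426 -233.38228983]
mat [ 367.27665685 -214.83944155]
mat [402.96596088 219.49265648]
```

```bash
python3 - <<'E'
from h import *
from scipy.optimize import least_squares
from scipy.ndimage import map_coordinates
c=viewer.capture("top");g=c["frame"].astype(float).mean(2)
O=np.array([483.6,-4.]);a=np.radians(-4.4)
def w(b,O,a): return O+np.array([[np.cos(a),-np.sin(a)],[np.sin(a),np.cos(a)]])@b
def edge(p,n,O,a):
    t=np.arange(-10,10,.25)
    uv=np.array([proj(c,[*w(np.array(p)+n_*np.array(n),O,a),98]) for n_ in t])
    I=map_coordinates(g,[uv[:,1],uv[:,0]],order=1)
    h=(I[:8].mean()+I[-8:].mean())/2; i=np.where((I[:-1]>=h)&(I[1:]<h))[0]
    return t[i[len(i)//2]]if len(i) else np.nan
E=[]
for y in range(-180,181,15):E.append(((101,y),(1,0)))
for x in range(-40,90,10):E+= [((x,195),(0,1)),((x,-195),(0,-1))]
for it in range(3):
    d=np.array([edge(p,n,O,a) for p,n in E]);ok=~np.isnan(d)
    A=np.array([[*n,p[0]*n[1]-p[1]*n[0],1 if n[1] else 0] for p,n in E],float)
    for _ in range(3):
        s=np.linalg.lstsq(A[ok],d[ok],rcond=None)[0];r=d-A@s;ok=ok&(abs(r)<2.5)
    O=w(s[:2],O,a);a+=s[2];print(O,np.degrees(a),s[3],ok.sum(),np.nanstd(r[ok]))
for i in(126,42,-42,-126):print(i,w(np.array([115,i]),O,a))
def tobox(p): return w(np.array(p)-O,np.zeros(2),-a)
print("button box",tobox([512.9,119]),"jars",tobox([701.3,94.2]),tobox([669.2,-136.2]),"pot",tobox([500,229.3]))
# side check: overlay
s=viewer.capture("side");f=s["frame"].copy()
for b in((101,195),(101,-195),(-65,-195),(-65,195)):
    u=proj(s,[*w(np.array(b),O,a),98]);cv2.circle(f,tuple(int(round(q*8)) for q in u),12,(0,0,255),1,shift=3)
u=proj(s,[512.9,119,116]);cv2.circle(f,tuple(int(round(q*8)) for q in u),12,(0,255,0),1,shift=3)
cv2.imwrite("pics/side1.png",cv2.resize(f[110:310,180:350],None,fx=3,fy=3,interpolation=2))
E
```

```text
[483.09040168  -3.32345867] -4.843132073993321 -1.7115384615384617 51 0.5951317422295842
[483.08383703  -3.75626792] -4.7629981166323665 -1.7115384615384617 51 0.6241511443835054
[483.14545826  -3.37800934] -4.783249361291521 -1.7211538461538465 51 0.5514424350496413
126 [608.25164591 112.59371917]
42 [601.24717896  28.88626763]
-42 [594.24271201 -54.8211839 ]
-126 [ 587.23824506 -138.52863544]
button box [ 19.44623975 124.43292845] jars [209.25808082 115.42931863] [ 196.48212833 -116.84496974] pot [ -2.60636536 233.27309846]
```

View pics/side1.png

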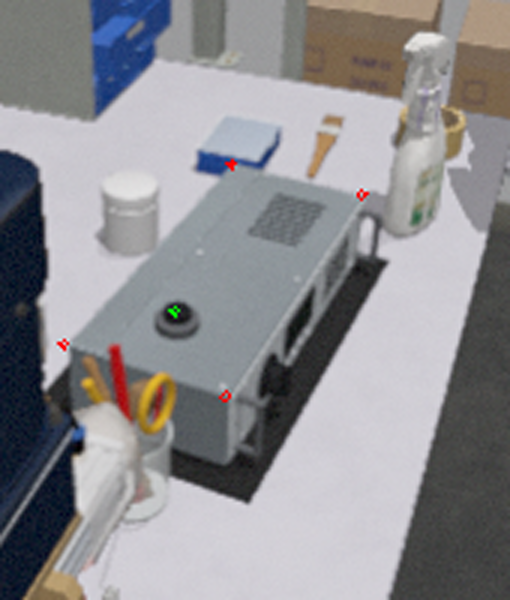

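```bash
cat >> h.py <<'E'
from scipy.spatial.transform import Rotation as Ro
from rig import sensors
O=np.array([483.1,-3.4]);A=np.radians(-4.78)
B=np.array([[np.cos(A),-np.sin(A)],[np.sin(A),np.cos(A)]])
def st():
    s=sensors.observe();q=s["eef_rot"];R=Ro.from_quat([*q[1:],q[0]]).as_matrix();p=np.array(s["tool_pos"])
    print("t",s["time_s"],"box",(B.T@(p[:2]-O)).round(1),"z",p[2].round(1),"F(box)",(B.T@s["wrist_force"][:2]).round(2),round(s["wrist_force"][2],2),"op",s["opening"].__round__(1))
    return s,R,p
def to(b,p,R,yaw=85.22):
    x=np.array([*(O+B@np.array(b[:2])),b[2]]);y=np.radians(yaw)
    G=np.array([[np.cos(y),np.sin(y),0],[np.sin(y),-np.cos(y),0],[0,0,-1]])
    print(b,"shift",((R.T@(x-p))/1000).round(4),"turn",np.degrees(Ro.from_matrix(R.T@G).as_rotvec()).round(2))
E
python3 - <<'E'
from h import *
s,R,p=st()
bp=B.T@(np.array([300,-480.])-O); to((*bp,350),p,R)
bp=B.T@(np.array([560,-260.])-O); to((*bp,330),p,R)
to((119,-132,200),p,R);to((119,-132,110),p,R)
E
```

```text
t 0.3 box [-289.9 -578.8] z 231.1 F(box) [0.61 1.68] 0.2 op 85.7
(np.float64(-142.74810320832466), np.float64(-490.20011121013175), 350) shift [ 0.1683 -0.0345 -0.1189] turn [-2.000e-02 -1.000e-02 -7.051e+01]
(np.float64(98.01501951689833), np.float64(-249.29947041480463), 330) shift [ 0.4756 -0.1813 -0.0988] turn [-2.000e-02 -1.000e-02 -7.051e+01]
(119, -132, 200) shift [ 0.5345 -0.2848  0.0312] turn [-2.000e-02 -1.000e-02 -7.051e+01]
(119, -132, 110) shift [ 0.5345 -0.2847  0.1212] turn [-2.000e-02 -1.000e-02 -7.051e+01]
```

jog_arm --pt "0.03 0 -0.05 0 0 -8 -1" --pt "0.06 -0.01 -0.09 0 0 -16 -1" --pt "0.1 -0.02 -0.119 0 0 -24 -1" --pt "0.14 -0.028 -0.119 0 0 -32 -1" --pt "0.17 -0.035 -0.119 0 0 -40 -1" --pt "0.22 -0.055 -0.115 0 0 -48 -1" --pt "0.27 -0.08 -0.11 0 0 -56 -1" --pt "0.31 -0.1 -0.105 0 0 -64 -1" --pt "0.35 -0.12 -0.1 0 0 -70.5 -1" --pt "0.39 -0.14 -0.1 0 0 -70.5 -1"

```text
time_s: 1.3
tool_pos: [489.0, -319.8, 330.7]
eef_rot: [-0.001, 0.734, 0.679, 0.0]
wrist_force: [0.0, -1.6, 0.8]
opening: -0.4
finger_force: 0.0
```

```bash
python3 - <<'E'
from h import *
s,R,p=st();print(s["joint_positions"])
to((98,-249,320),p,R)
to((119,-132,200),p,R);to((119,-132,110),p,R)
E
```

```text
t 1.3 box [  32.2 -314.8] z 330.7 F(box) [ 0.17 -1.56] 0.84 op -0.4
[ 0.69128574  0.64780315 -0.35510202  1.25474488  0.2203812   1.277508
  0.26030808]
(98, -249, 320) shift [0.0655 0.0661 0.0107] turn [-0.04 -0.05  0.28]
(119, -132, 200) shift [0.1823 0.0878 0.1308] turn [-0.04 -0.05  0.28]
(119, -132, 110) shift [0.1822 0.0878 0.2208] turn [-0.04 -0.05  0.28]
```

jog_arm --pt "0.035 0.035 0.01 0 0 0 -1" --pt "0.07 0.066 0.02 0 0 0.3 -1" --pt "0.11 0.085 0.05 0 0 0.3 -1" --pt "0.145 0.088 0.08 0 0 0.3 -1" --pt "0.175 0.088 0.115 0 0 0.3 -1" --pt "0.182 0.088 0.155 0 0 0.3 -1" --pt "0.182 0.088 0.195 0 0 0.3 -1" --pt "0.182 0.088 0.22 0 0 0.3 -1" --pt "0.182 0.088 0.22 0 0 0.3 -1"

```text
time_s: 2.2
tool_pos: [589.1, -147.3, 108.5]
eef_rot: [-0.002, 0.738, 0.675, -0.001]
wrist_force: [0.5, 0.8, 1.4]
opening: 0.1
finger_force: 0.0
```

```bash
python3 - <<'E'
from h import *
s,R,p=st()
to((119,-132,80),p,R);to((119,-132,50),p,R)
f=viewer.capture("side")["frame"];cv2.imwrite("pics/side2.png",cv2.resize(f[60:310,140:350],None,fx=2.4,fy=2.4,interpolation=2))
E
```

```text
t 2.2 box [ 117.7 -134.6] z 108.5 F(box) [0.4  0.86] 1.37 op 0.1
(119, -132, 80) shift [0.0026 0.0015 0.0285] turn [-0.28 -0.03 -0.29]
(119, -132, 50) shift [0.0026 0.0016 0.0585] turn [-0.28 -0.03 -0.29]
```

View pics/side2.png

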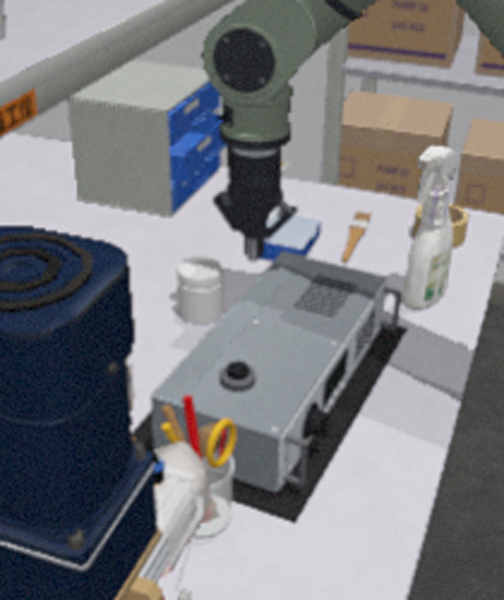

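jog_arm --pt "0.0026 0.0015 0 0 0 0 -1" --pt "0.0026 0.0015 0.01 0 0 0 -1" --pt "0.0026 0.0015 0.02 0 0 0 -1" --pt "0.0026 0.0015 0.03 0 0 0 -1" --pt "0.0026 0.0015 0.036 0 0 0 -1" --pt "0.0026 0.0015 0.042 0 0 0 -1" --pt "0.0026 0.0015 0.047 0 0 0 -1" --pt "0.0026 0.0015 0.049 0 0 0 -1" --pt "0.0026 0.0015 0.049 0 0 0 -1"

```text
time_s: 3.15
tool_pos: [592.3, -145.1, 62.1]
eef_rot: [-0.0, 0.738, 0.675, -0.0]
wrist_force: [0.7, 0.1, 0.0]
opening: -0.2
finger_force: 0.0
```

```bash
python3 - <<'E'
from h import *
s,R,p=st()
E
```

```text
t 3.15 box [ 120.6 -132.2] z 62.1 F(box) [0.65 0.18] 0.03 op -0.2
```

jog_arm --pt "0 0 -0.016 0 0 0 -1" --pt "0 0 -0.016 0 0 0 -1" --pt "0 -0.003 -0.016 0 0 0 -1" --pt "0 -0.006 -0.016 0 0 0 -1" --pt "0 -0.008 -0.016 0 0 0 -1" --pt "0 -0.008 -0.016 0 0 0 -1"

```text
time_s: 3.75
tool_pos: [583.9, -144.5, 78.1]
eef_rot: [-0.0, 0.738, 0.675, -0.0]
wrist_force: [0.6, 0.1, -0.3]
opening: -0.1
finger_force: 0.0
```

```bash
python3 - <<'E'
from h import *
s,R,p=st()
E
```

```text
t 3.75 box [ 112.3 -132.2] z 78.1 F(box) [0.62 0.17] -0.27 op -0.1
```

jog_arm --pt "0 -0.002 0 0 0 0 -1" --pt "0 -0.004 0 0 0 0 -1" --pt "0 -0.005 0 0 0 0 -1" --pt "0 -0.005 0 0 0 0 -1"

```text
time_s: 4.15
tool_pos: [582.4, -144.2, 78.7]
eef_rot: [0.003, 0.738, 0.675, 0.003]
wrist_force: [21.5, -2.9, -11.9]
opening: 0.5
finger_force: 10.7
```

```bash
python3 - <<'E'
from h import *
s,R,p=st()
E
```

```text
t 4.15 box [ 110.7 -132. ] z 78.7 F(box) [21.64 -1.1 ] -11.94 op 0.5
```

jog_arm --pt "0 0.004 0 0 0 0 -1" --pt "0 0.007 0 0 0 0 -1" --pt "0 0.007 0 0 0 0 -1" --pt "0 0.007 0.006 0 0 0 -1" --pt "0 0.007 0.012 0 0 0 -1" --pt "0 0.007 0.018 0 0 0 -1" --pt "0 0.007 0.023 0 0 0 -1" --pt "0 0.007 0.023 0 0 0 -1"

```text
time_s: 4.95
tool_pos: [588.2, -144.8, 56.9]
eef_rot: [0.002, 0.738, 0.675, 0.001]
wrist_force: [2.5, -0.6, 29.0]
opening: 0.3
finger_force: 13.0
```

```bash
python3 - <<'E'
from h import *
s,R,p=st()
to((114,-48,85),p,R)
E
```

```text
t 4.95 box [ 116.5 -132.2] z 56.9 F(box) [ 2.51 -0.41] 29.03 op 0.3
(114, -48, 85) shift [ 0.0842 -0.0028 -0.0281] turn [ 0.27  0.02 -0.32]
```

jog_arm --pt "0 0 -0.02 0 0 0 -1" --pt "0 0 -0.033 0 0 0 -1" --pt "0.014 0 -0.033 0 0 0 -1" --pt "0.028 0 -0.033 0 0 0 -1" --pt "0.028 0 -0.033 0 0 0 -1" --pt "0.028 0 -0.022 0 0 0 -1" --pt "0.028 0 -0.014 0 0 0 -1" --pt "0.028 0 -0.006 0 0 0 -1" --pt "0.028 0 0 0 0 0 -1" --pt "0.028 0 0 0 0 0 -1"

```text
time_s: 5.95
tool_pos: [590.5, -117.2, 57.0]
eef_rot: [0.002, 0.738, 0.675, 0.001]
wrist_force: [-0.3, 0.5, 39.6]
opening: 0.1
finger_force: 21.7
```

```bash
python3 - <<'E'
from h import *
s,R,p=st()
E
```

```text
t 5.95 box [ 116.5 -104.5] z 57.0 F(box) [-0.29  0.43] 39.58 op 0.1
```

jog_arm --pt "0 0 -0.03 0 0 0 -1" --pt "0 0 -0.06 0 0 8 -1" --pt "-0.01 0 -0.06 0 0 16 -1" --pt "-0.02 0 -0.06 0 0 24 -1" --pt "-0.028 0 -0.06 0 0 32 -1" --pt "-0.028 0 -0.06 0 0 40 -1" --pt "-0.028 0 -0.06 0 0 48 -1" --pt "-0.028 0 -0.06 0 0 56 -1" --pt "-0.028 0 -0.06 0 0 64 -1" --pt "-0.028 0 -0.06 0 0 72 -1"

```text
time_s: 6.95
tool_pos: [586.0, -145.1, 114.4]
eef_rot: [0.0, 0.994, 0.109, -0.0]
wrist_force: [0.7, 0.6, -0.1]
opening: 0.4
finger_force: 0.0
```

jog_arm --pt "0 0 0 0 0 8 -1" --pt "0 0 0 0 0 16 -1" --pt "0 0 0 0 0 18 -1" --pt "0 0 0 0 0 18 -1"

```text
time_s: 7.35
tool_pos: [586.1, -144.8, 114.7]
eef_rot: [0.0, 0.999, -0.043, -0.0]
wrist_force: [-0.2, -0.4, -0.5]
opening: 0.0
finger_force: 0.0
```

```bash
python3 - <<'E'
from h import *
s,R,p=st();print(s["joint_positions"][6])
to((115,-132,70),p,R,-4.78)
E
```

```text
t 7.35 box [ 114.5 -132.3] z 114.7 F(box) [-0.18 -0.39] -0.53 op 0.0
-1.3071676128467715
(115, -132, 70) shift [ 0.0006 -0.0004  0.0447] turn [ 0.02  0.04 -0.2 ]
```

jog_arm --pt "0.001 0 0.015 0 0 0 -1" --pt "0.001 0 0.03 0 0 0 -1" --pt "0.001 0 0.04 0 0 0 -1" --pt "0.001 0 0.046 0 0 0 -1" --pt "0.001 0 0.052 0 0 0 -1" --pt "0.001 0 0.058 0 0 0 -1" --pt "0.001 0 0.06 0 0 0 -1" --pt "0.001 0 0.06 0 0 0 -1"

```text
time_s: 8.15
tool_pos: [587.3, -144.7, 55.2]
eef_rot: [-0.0, 0.999, -0.044, -0.0]
wrist_force: [0.2, -0.2, 0.3]
opening: 0.1
finger_force: 0.0
```

```bash
python3 - <<'E'
from h import *
s,R,p=st()
E
```

```text
t 8.15 box [ 115.6 -132.1] z 55.2 F(box) [ 0.24 -0.15] 0.27 op 0.1
```

jog_arm --pt "0 0 -0.015 0 0 0 -1" --pt "0 0 -0.03 0 0 0 -1" --pt "0 0 -0.03 0 0 0 -1" --pt "0 -0.035 -0.03 0 0 0 -1" --pt "0 -0.07 -0.03 0 0 0 -1" --pt "0 -0.084 -0.03 0 0 0 -1" --pt "0 -0.084 -0.025 0 0 0 -1" --pt "0 -0.084 -0.016 0 0 0 -1" --pt "0 -0.084 -0.008 0 0 0 -1" --pt "0 -0.084 -0.003 0 0 0 -1"

```text
time_s: 9.15
tool_pos: [594.3, -62.2, 57.3]
eef_rot: [0.0, 0.999, -0.045, -0.001]
wrist_force: [0.6, 0.3, -0.3]
opening: -0.2
finger_force: 0.0
```

```bash
python3 - <<'E'
from h import *
s,R,p=st()
E
```

```text
t 9.15 box [115.7 -49.3] z 57.3 F(box) [0.55 0.31] -0.3 op -0.2
```

jog_arm --pt "0 0 -0.015 0 0 0 -1" --pt "0 0 -0.03 0 0 0 -1" --pt "0 0 -0.03 0 0 0 -1" --pt "0 -0.035 -0.03 0 0 0 -1" --pt "0 -0.07 -0.03 0 0 0 -1" --pt "0 -0.084 -0.03 0 0 0 -1" --pt "0 -0.085 -0.025 0 0 0 -1" --pt "0 -0.085 -0.016 0 0 0 -1" --pt "0 -0.085 -0.008 0 0 0 -1" --pt "0 -0.085 -0.002 0 0 0 -1"

```text
time_s: 10.15
tool_pos: [603.0, 22.2, 60.5]
eef_rot: [0.0, 0.999, -0.045, 0.001]
wrist_force: [-5.7, 0.3, 52.5]
opening: -0.0
finger_force: 26.1
```

```bash
python3 - <<'E'
from h import *
s,R,p=st()
E
```

```text
t 10.15 box [117.4  35.5] z 60.5 F(box) [-5.66 -0.15] 52.54 op -0.0
```

jog_arm --pt "0 0 -0.015 0 0 0 -1" --pt "0 0 -0.028 0 0 0 -1" --pt "0 -0.015 -0.028 0 0 0 -1" --pt "0 -0.029 -0.028 0 0 0 -1" --pt "0 -0.029 -0.02 0 0 0 -1" --pt "0 -0.029 -0.01 0 0 0 -1" --pt "0 -0.029 0 0 0 0 -1" --pt "0 -0.029 0.008 0 0 0 -1" --pt "0 -0.029 0.016 0 0 0 -1" --pt "0 -0.029 0.016 0 0 0 -1"

```text
time_s: 11.15
tool_pos: [604.4, 52.3, 43.1]
eef_rot: [0.0, 0.999, -0.045, -0.001]
wrist_force: [0.1, 0.3, 1.2]
opening: -0.0
finger_force: 0.0
```

```bash
python3 - <<'E'
from h import *
s,R,p=st()
E
```

```text
t 11.15 box [116.2  65.6] z 43.1 F(box) [0.1  0.27] 1.17 op -0.0
```

jog_arm --pt "0 0.004 0 0 0 0 -1" --pt "0 0.008 0 0 0 0 -1" --pt "0 0.012 0 0 0 0 -1" --pt "0 0.016 0 0 0 0 -1" --pt "0 0.02 0 0 0 0 -1" --pt "0 0.023 0 0 0 0 -1" --pt "0 0.025 0 0 0 0 -1" --pt "0 0.026 0 0 0 0 -1" --pt "0 0.026 0 0 0 0 -1"

```text
time_s: 12.05
tool_pos: [602.7, 26.5, 44.4]
eef_rot: [-0.0, 0.999, -0.044, 0.0]
wrist_force: [0.6, -0.2, 0.4]
opening: 0.2
finger_force: 0.8
```

```bash
python3 - <<'E'
from h import *
s,R,p=st()
E
```

```text
t 12.05 box [116.7  39.8] z 44.4 F(box) [ 0.65 -0.12] 0.39 op 0.2
```

jog_arm --pt "0 0.002 0 0 0 0 -1" --pt "0 0.004 0 0 0 0 -1" --pt "0 0.005 0 0 0 0 -1" --pt "0 0.005 0 0 0 0 -1"

```text
time_s: 12.45
tool_pos: [602.3, 22.4, 44.4]
eef_rot: [-0.001, 0.999, -0.044, 0.0]
wrist_force: [1.9, 4.9, 0.3]
opening: 0.1
finger_force: 3.2
```

```bash
python3 - <<'E'
from h import *
s,R,p=st()
E
```

```text
t 12.45 box [116.6  35.6] z 44.4 F(box) [1.52 5.07] 0.31 op 0.1
```

jog_arm --pt "0 0.002 0 0 0 0 -1" --pt "0 0.002 0 0 0 0 -1"

```text
time_s: 12.65
tool_pos: [602.2, 22.0, 44.3]
eef_rot: [-0.002, 0.999, -0.044, 0.0]
wrist_force: [2.5, 12.1, 0.4]
opening: -0.3
finger_force: 7.3
```

```bash
python3 - <<'E'
from h import *
s,R,p=st()
E
```

```text
t 12.65 box [116.5  35.2] z 44.3 F(box) [ 1.49 12.26] 0.43 op -0.3
```

jog_arm --pt "0 -0.005 0 0 0 0 -1" --pt "0 -0.005 -0.02 0 0 0 -1" --pt "0 -0.005 -0.045 0 0 0 -1" --pt "0 0.01 -0.045 0 0 0 -1" --pt "0 0.0295 -0.045 0 0 0 -1" --pt "0 0.0295 -0.04 0 0 0 -1" --pt "0 0.0295 -0.03 0 0 0 -1" --pt "0 0.0295 -0.018 0 0 0 -1" --pt "0 0.0295 -0.006 0 0 0 -1" --pt "0 0.0295 0 0 0 0 -1"

```text
time_s: 13.65
tool_pos: [598.7, -9.4, 42.5]
eef_rot: [-0.0, 0.999, -0.044, -0.001]
wrist_force: [-0.5, -0.2, 0.2]
opening: 0.3
finger_force: 0.0
```

```bash
python3 - <<'E'
from h import *
s,R,p=st()
E
```

```text
t 13.65 box [115.7   3.7] z 42.5 F(box) [-0.47 -0.29] 0.17 op 0.3
```

jog_arm --pt "0 -0.006 0 0 0 0 -1" --pt "0 -0.011 0 0 0 0 -1" --pt "0 -0.016 0 0 0 0 -1" --pt "0 -0.021 0 0 0 0 -1" --pt "0 -0.026 0 0 0 0 -1" --pt "0 -0.031 0 0 0 0 -1" --pt "0 -0.036 0 0 0 0 -1" --pt "0 -0.041 0 0 0 0 -1" --pt "0 -0.044 0 0 0 0 -1" --pt "0 -0.044 0 0 0 0 -1"

```text
time_s: 14.65
tool_pos: [603.4, 34.2, 44.6]
eef_rot: [0.0, 0.999, -0.044, 0.0]
wrist_force: [1.2, -0.4, 0.7]
opening: 0.0
finger_force: 0.5
```

```bash
python3 - <<'E'
from h import *
s,R,p=st()
E
```

```text
t 14.65 box [116.7  47.5] z 44.6 F(box) [ 1.24 -0.32] 0.67 op 0.0
```

jog_arm --pt "0 -0.002 0 0 0 0 -1" --pt "0 -0.004 0 0 0 0 -1" --pt "0 -0.004 0 0 0 0 -1"

```text
time_s: 14.95
tool_pos: [603.4, 35.1, 44.4]
eef_rot: [0.002, 0.999, -0.045, -0.0]
wrist_force: [-0.8, -14.9, 2.8]
opening: -0.1
finger_force: 7.9
```

```bash
python3 - <<'E'
from h import *
s,R,p=st()
E
```

```text
t 14.95 box [116.6  48.4] z 44.4 F(box) [  0.49 -14.94] 2.8 op -0.1
```

jog_arm --pt "0 0.004 0 0 0 0 -1" --pt "0 0.004 -0.02 0 0 0 -1" --pt "0 0.004 -0.045 0 0 0 -1" --pt "0 -0.03 -0.045 0 0 0 -1" --pt "0 -0.07 -0.045 0 0 0 -1" --pt "0 -0.098 -0.045 0 0 0 -1" --pt "0 -0.098 -0.04 0 0 0 -1" --pt "0 -0.098 -0.03 0 0 0 -1" --pt "0 -0.098 -0.02 0 0 0 -1" --pt "0 -0.098 -0.016 0 0 0 -1"

```text
time_s: 15.95
tool_pos: [611.8, 134.5, 58.9]
eef_rot: [0.0, 0.999, -0.045, -0.001]
wrist_force: [0.8, -0.2, 0.7]
opening: -0.1
finger_force: 0.0
```

```bash
python3 - <<'E'
from h import *
s,R,p=st()
E
```

```text
t 15.95 box [116.7 148.2] z 58.9 F(box) [ 0.84 -0.11] 0.74 op -0.1
```

jog_arm --pt "0 0 0.008 0 0 0 -1" --pt "0 0 0.016 0 0 0 -1" --pt "0 0.005 0.016 0 0 0 -1" --pt "0 0.01 0.016 0 0 0 -1" --pt "0 0.015 0.016 0 0 0 -1" --pt "0 0.02 0.016 0 0 0 -1" --pt "0 0.025 0.016 0 0 0 -1" --pt "0 0.029 0.016 0 0 0 -1" --pt "0 0.032 0.016 0 0 0 -1" --pt "0 0.032 0.016 0 0 0 -1"

```text
time_s: 16.95
tool_pos: [609.6, 105.6, 44.5]
eef_rot: [-0.002, 0.999, -0.044, 0.0]
wrist_force: [1.3, 10.2, -0.6]
opening: -0.2
finger_force: 4.6
```

```bash
python3 - <<'E'
from h import *
s,R,p=st()
E
```

```text
t 16.95 box [117.  119.2] z 44.5 F(box) [ 0.46 10.27] -0.59 op -0.2
```

jog_arm --pt "0 -0.005 0 0 0 0 -1" --pt "0 -0.005 -0.02 0 0 0 -1" --pt "0 -0.005 -0.045 0 0 0 -1" --pt "0 0.01 -0.045 0 0 0 -1" --pt "0 0.0295 -0.045 0 0 0 -1" --pt "0 0.0295 -0.04 0 0 0 -1" --pt "0 0.0295 -0.03 0 0 0 -1" --pt "0 0.0295 -0.018 0 0 0 -1" --pt "0 0.0295 -0.006 0 0 0 -1" --pt "0 0.0295 0 0 0 0 -1"

```text
time_s: 17.95
tool_pos: [606.2, 74.7, 42.4]
eef_rot: [0.0, 0.999, -0.044, -0.001]
wrist_force: [-0.7, 0.2, -0.1]
opening: 0.2
finger_force: 0.0
```

```bash
python3 - <<'E'
from h import *
s,R,p=st()
E
```

```text
t 17.95 box [116.1  88.1] z 42.4 F(box) [-0.72  0.15] -0.09 op 0.2
```

jog_arm --pt "0 -0.006 0 0 0 0 -1" --pt "0 -0.011 0 0 0 0 -1" --pt "0 -0.016 0 0 0 0 -1" --pt "0 -0.021 0 0 0 0 -1" --pt "0 -0.026 0 0 0 0 -1" --pt "0 -0.031 0 0 0 0 -1" --pt "0 -0.036 0 0 0 0 -1" --pt "0 -0.041 0 0 0 0 -1" --pt "0 -0.045 0 0 0 0 -1" --pt "0 -0.047 0 0 0 0 -1"

```text
time_s: 18.95
tool_pos: [610.7, 119.0, 44.4]
eef_rot: [0.002, 0.999, -0.045, -0.0]
wrist_force: [-2.6, -19.6, 2.7]
opening: 0.0
finger_force: 8.8
```

```bash
python3 - <<'E'
from h import *
s,R,p=st()
E
```

```text
t 18.95 box [117.  132.6] z 44.4 F(box) [ -0.99 -19.79] 2.69 op 0.0
```

jog_arm --pt "0 0.004 0 0 0 0 -1" --pt "0 0.004 -0.02 0 0 0 -1" --pt "0 0.004 -0.06 0 0 0 -1" --pt "0 0.006 -0.106 0 0 0 -1" --pt "0 0.008 -0.106 0 0 0 -1" --pt "-0.04 0.01 -0.106 0 0 0 -1" --pt "-0.08 0.01 -0.106 0 0 0 -1" --pt "-0.097 0.01 -0.106 0 0 0 -1" --pt "-0.097 0.01 -0.095 0 0 0 -1" --pt "-0.097 0.01 -0.095 0 0 0 -1"

```text
time_s: 19.95
tool_pos: [513.4, 120.1, 138.5]
eef_rot: [-0.0, 0.999, -0.044, -0.0]
wrist_force: [-0.1, -0.7, 0.2]
opening: -0.1
finger_force: 0.0
```

```bash
python3 - <<'E'
from h import *
s,R,p=st()
to((19.4,124.4,118),p,R,-4.78)
f=viewer.capture("side")["frame"];cv2.imwrite("pics/side3.png",cv2.resize(f[60:310,140:350],None,fx=2.4,fy=2.4,interpolation=2))
E
```

```text
t 19.95 box [ 19.9 125.6] z 138.5 F(box) [-0.05 -0.72] 0.17 op -0.1
(19.4, 124.4, 118) shift [-0.0005  0.0012  0.0205] turn [ 0.    0.05 -0.29]
```

View pics/side3.png

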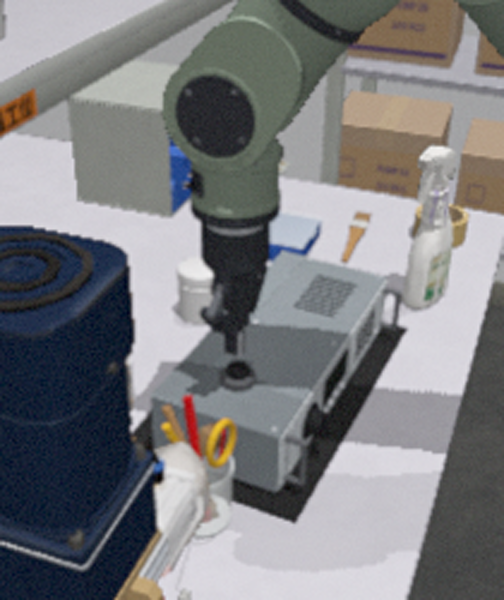

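jog_arm --pt "-0.0005 0.001 0.01 0 0 0 -1" --pt "-0.0005 0.001 0.018 0 0 0 -1" --pt "-0.0005 0.001 0.022 0 0 0 -1" --pt "-0.0005 0.001 0.025 0 0 0 -1" --pt "-0.0005 0.001 0.028 0 0 0 -1" --pt "-0.0005 0.001 0.03 0 0 0 -1" --pt "-0.0005 0.001 0.03 0 0 0 -1"

```text
time_s: 20.7
tool_pos: [513.4, 118.7, 112.7]
eef_rot: [-0.001, 0.999, -0.045, 0.001]
wrist_force: [-19.0, -3.4, 82.0]
opening: -0.0
finger_force: 40.8
```

```bash
python3 - <<'E'
from h import *
s,R,p=st()
E
```

```text
t 20.7 box [ 20.  124.2] z 112.7 F(box) [-18.66  -4.99] 81.96 op -0.0
```

jog_arm --pt "0 0 -0.004 0 0 0 -1" --pt "0 0 -0.012 0 0 0 -1" --pt "0 0 -0.04 0 0 0 -1" --pt "0 0 -0.08 0 0 0 -1" --pt "0 0 -0.12 0 0 0 -1" --pt "0 0 -0.12 0 0 0 -1" --pt "0 0 -0.12 0 0 0 -1"

```text
time_s: 21.4
tool_pos: [513.0, 119.1, 229.8]
eef_rot: [-0.0, 0.999, -0.044, 0.0]
wrist_force: [-0.0, -0.1, -0.5]
opening: 0.1
finger_force: 0.0
```

```bash
python3 - <<'E'
from h import *
s,R,p=st()
f=viewer.capture("side")["frame"];cv2.imwrite("pics/side4.png",cv2.resize(f[110:310,180:350],None,fx=3,fy=3,interpolation=2))
E
```

```text
t 21.4 box [ 19.6 124.6] z 229.8 F(box) [-0.01 -0.12] -0.54 op 0.1
```

View pics/side4.png

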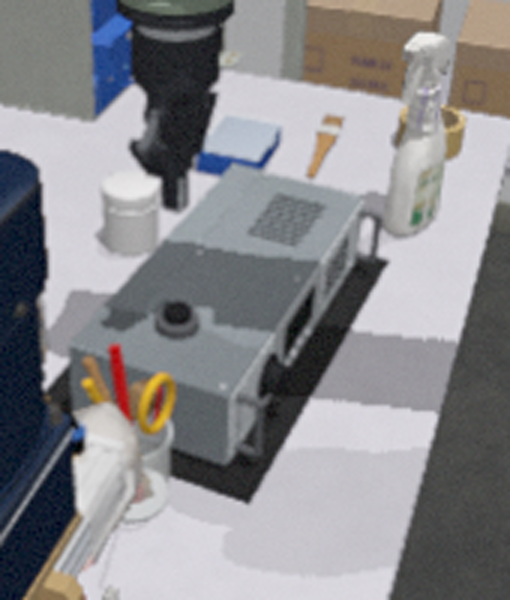

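```bash
python3 -c "
from rig import bot; print(bot.sign_off())"
```

```text
the job is handed in; nothing more can be done
None
```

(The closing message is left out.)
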